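# Build up a cutter set on the setting stand

### The arm

A 6-joint arm with a two-finger parallel gripper is mounted at the origin on a cart in front of the work surface, level with it; the furniture and walls round the work are solid. World frame = base frame: x ahead of the robot, y to its left, z up, the work surface at z = 0. Lengths are in m, angles in rad, forces in N, time in s.
With the tool pointing down it reaches from about 0.3 to 1 m from the base axis. Payload 5.1 kg.
Tool frame: the origin (TCP) lies on the centre line of the jaws, within the pads' length; the fingertips stand 19 mm ahead of it and the grasp point (between the pads) is the TCP (ctrl.nose_length is the distance from the TCP to the fingertips, in m); z points along the fingers, y is the line along which they close (so a half turn about z gives the same grasp; the last joint's range is limited). The gripper opens to 95 mm and grips with 3 to 60 N. Pads are 20 mm wide; open, the fingers measure 119 mm over their backs; the gripper's body (75 mm by 180 mm) begins 59 mm behind the grasp point.
Start: joints at [1.253, 0.124, 1.65, -0, 1.367, -0.083], TCP at [0.151, 0.632, 0.234] pointing down, gripper open.
Joint ranges: [-2.61, 2.61], [-1.02, 2.33], [0.03, 2.71], [-1.35, 4.49], [0.32, 2.68], [-2.91, 2.91]. Speed limits (rad/s): [2.57, 2.57, 3.14, 3.14, 3.14, 3.14].

### API

Orientations are given as a unit quaternion [w, x, y, z].
In Python, from plant import ctrl, imaging, job gives the robot as it stands.
- The arm moves only by the tool play_rows, never from a script. Its argument "motion" is a list of rows, each an object of numbers: "grip": the closure, from 0 (fully open) to 1 (shut); "x", "y", "z": the shift along the tool's x, y, z in mm; "wx", "wy", "wz": the turn, a rotation vector about the tool's x, y, z in degrees. A call has 1 to 12 rows; each row is the pose to reach, as a shift and turn from the pose commanded when the call began, along the tool's axes at that moment; what a row does not reach only later rows make up. A row lasts 1/12 s, in which the tool goes at most 41.7 mm and 7.16 degrees, less where a joint would pass 70% of its speed; a pose out of reach is approached as far as the arm can. A call with a gripper value outside its range is refused whole. The fingers move at their own pace and stop on an object; "squeeze" is the grip in N (left out, the last holds). Time passes only in rows, so rows that repeat a pose let the fingers close. It gives the time, the measured TCP pose, the force, the opening and the grip force at its end, in the units of the state.
- ctrl.sense(): the state, without advancing time (a new reading comes with each control period).
- imaging.capture(name): name is "scene" or "top" or "wrist"; returns a dict with "img" (480x640x3 uint8, blue, green, red), "depth" (480x640 float32, m along the optical axis (not along the pixel's ray), 0 where there is no reading), "fx", "fy", "cx", "cy" (pixels), "R" (3x3) and "t" (3): a world point X has camera coordinates R X + t. Camera axes: x right, y down, z forward; pixel columns grow to the right and rows downward; lengths in m; the calibration is good to about 2 mm. A picture is of the moment at which its call begins.
- job.sign_off(): hands the job in; it is judged then, once.
The state is a dict: "time_s": time; "q": joint angles; "joint_velocities": joint speeds; "joint_torque": joint torques, N m; "tcp_pos": TCP position; "eef_rot": TCP orientation; "force": force on the tool from outside, world axes, zero at the start; "moment": the same for the moment, N m; "width": opening from 0.0 (shut) to 1.0 (fully open); "grip_force": force on a finger pad.
Only numpy, scipy, OpenCV 4.12 (cv2) and the standard library are available. Lean on these libraries where they do the work, as an engineer would, in place of code of your own. Each camera call takes 0.05 s, during which the arm holds its last target. There are 200 camera calls.

### The job

Build up the shaper cutter set on the upright spindle of the setting stand: from the bottom, the tall spacer ring, the cutter head, the short spacer ring and last the dark locking cap. Each must slide right down so that it rests flat on the part below, and the other tools on the bench are to be left where they lie.

Things in the scene. Friction and masses are not known exactly. Their poses are not given: they have to be found in the camera images.
- stand: Setting stand, fixed to the bench but in a new place each time: round grey base 92 mm across and 9 mm high, on it a round bright shoulder 47 mm across whose top is 14 mm above the bench, and from it an upright bright steel spindle 20 mm in diameter. The spindle is cylindrical up to 78 mm above the bench, then tapers to a blunt nose 8 mm across at 88 mm. Origin on the spindle's axis at the level of the bench, z up.
- tall_spacer: Plain bright steel ring, the taller of the two rings: 44 mm outside diameter, 25 mm bore, 28 mm high. Origin at the centre of its underside, z up along its bore; it starts lying flat on the bench. 
- cutter_head: Round aluminium cutter head with four knife inserts set in dark slots in its rim: the widest of the loose round parts, 62 mm outside diameter, 25 mm bore, 20 mm high; both ends are alike and it may be gripped across any diameter. Origin at the centre of its underside, z up along its bore; it starts lying flat on the bench. 
- short_spacer: Plain bright steel ring, the shorter of the two rings: 44 mm outside diameter, 25 mm bore, 12 mm high. Origin at the centre of its underside, z up along its bore; it starts lying flat on the bench. 
- cap: Dark steel knurled locking cap with a closed, bevelled top: 38 mm outside diameter (about 39 mm over the knurl), 26 mm high; from below it has a plain blind bore 25 mm wide and 18 mm deep (no thread: it simply drops on). Starts upright, closed top up. Origin at the centre of its open underside, z up.
- offcut: Bystander, loose: plain wooden offcut, 30 x 100 x 22 mm high. Origin at the centre of its underside, long along its y.
- sanding_block: Bystander, loose: dark brown sanding block, 64 x 106 x 30 mm high. Origin at the centre of its underside, long along its y.
- hex_keys: Bystander, loose: red folding hex key set, 26 x 91 x 43 mm high. Origin at the centre of its underside, long along its y.
- block_plane: Bystander, loose: steel block plane with a wooden front knob and pale lever cap, 48 x 160 x 55 mm high. Origin at the centre of its sole, long along its y.
Not all that is in view belongs to the job. What is shaped like the tall_spacer but green, pink or red is not meant.

How it is judged:
By the outcome, as a careful person would: the job done as asked, in the order asked, and still so for the second after the job is handed in, with the robot touching nothing.
It also fails if it takes over 104 s, if anything falls off the work surface, if the arm or the gripper's body presses on something with over 40 N, if the wrist force passes 120 N, or if a joint passes its speed limit or range.

## Working session

There is one attempt and no reset: what is moved stays moved. The work goes in short steps, Python scripts to look and compute and a tool call to move; the robot and the scene stay as the last step left them, time stands still between calls to the robot, and variables do not carry over. Pictures are saved under pics/ and viewed, at most 14 in all, crops included, and the job is handed in when it is done.

Besides the shell and the picture viewer there is one more tool, called after "Request:" as name(argument=value, ...) on one line, values as JSON. play_rows: Moves the arm, as the interface text tells. Its arguments: {"type":"object","properties":{"motion":{"type":"array"},"squeeze":{"type":"number"}},"required":["motion"]}

```bash
mkdir -p pics; ls
python3 - <<'E'
from plant import ctrl, imaging, job
import cv2,numpy as np
s=ctrl.sense(); print({k:np.round(v,3).tolist() for k,v in s.items()})
for n in ("scene","top"):
    c=imaging.capture(n); cv2.imwrite(f"pics/{n}0.png",c["img"]); np.savez(f"{n}0.npz",**c)
    print(n,c["fx"],c["cx"],c["cy"],np.round(c["R"],3).tolist(),np.round(-c["R"].T@c["t"],3))
E
```

```text
pics
{'time_s': 0.0, 'q': [1.253, 0.125, 1.652, 0.0, 1.367, -0.083], 'joint_velocities': [-0.001, -0.001, 0.002, 0.001, -0.001, -0.001], 'joint_torque': [-0.001, -41.763, -35.992, 0.077, 0.05, -0.0], 'tcp_pos': [0.151, 0.632, 0.232], 'eef_rot': [-0.0, 0.117, 0.993, -0.001], 'force': [-0.487, 0.06, 0.18], 'moment': [0.04, 0.059, -0.031], 'grip_force': 0.0, 'width': 1.001}
scene 594.1253913030537 319.4008967465879 242.2454584947798 [[0.573, -0.819, 0.005], [-0.56, -0.396, -0.727], [0.598, 0.414, -0.686]] [-0.32  -0.429  0.995]
top 485.31016955870564 315.93285300000673 243.57937699881438 [[0.0, -1.0, 0.003], [-0.972, -0.001, -0.236], [0.236, -0.003, -0.972]] [0.343 0.157 0.895]
```

View pics/scene0.png

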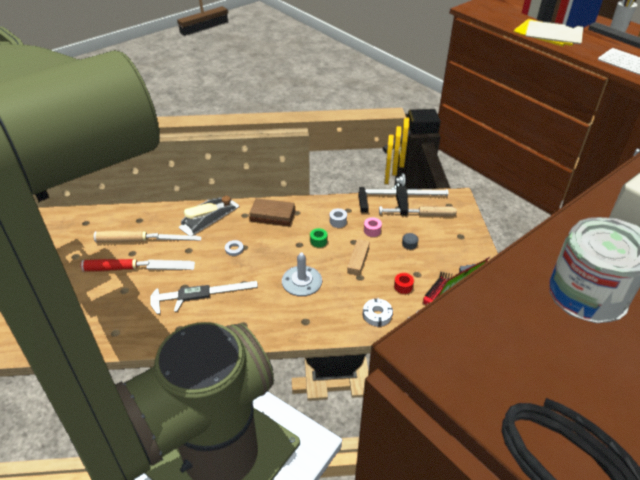

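View pics/top0.png

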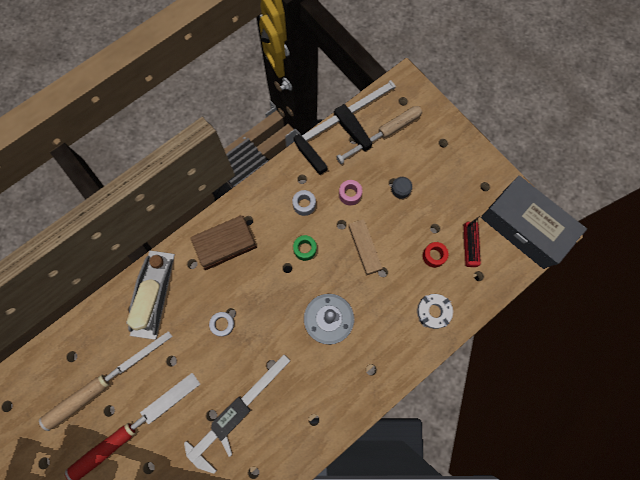

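The scene picture shows the stand at (302,280), tall ring (338,217), short ring (234,247), cutter head (377,312) and cap (410,241). In the top picture they are at (329,318), (304,202), (221,323), (435,311) and (401,187). The green, pink and red rings are decoys.

```bash
cat > h.py <<'E'
import numpy as np, cv2
def world(c,u,v,d):
    return (np.stack([(u-c["cx"])/c["fx"]*d,(v-c["cy"])/c["fy"]*d,d],-1)-c["t"])@c["R"]
def cloud(c):
    v,u=np.mgrid[:480,:640]; return world(c,u,v,c["depth"])
def plane(c,u,v,z):
    r=np.array([(u-c["cx"])/c["fx"],(v-c["cy"])/c["fy"],1.])@c["R"]; o=-c["R"].T@c["t"]
    return o+r*(z-o[2])/r[2]
def circ(p):
    A=np.c_[p,np.ones(len(p))]; s=np.linalg.lstsq(A,(p**2).sum(1),rcond=None)[0]
    return s[:2]/2, np.sqrt(s[2]+(s[:2]**2).sum()/4)
def top(c,W,u,v,z,r=30,dz=.004):
    """top face at height z near pixel: mask by height, outer contour cast onto the plane"""
    m=np.zeros((480,640),np.uint8); w=(slice(v-r,v+r),slice(u-r,u+r))
    m[w]=(abs(W[w][...,2]-z)<dz)&(c["depth"][w]>0)
    m=cv2.morphologyEx(m,cv2.MORPH_OPEN,np.ones((2,2),np.uint8))
    k=max(cv2.findContours(m,0,cv2.CHAIN_APPROX_NONE)[0],key=cv2.contourArea)[:,0]
    p=np.array([plane(c,a,b,z)[:2] for a,b in k]); return circ(p),np.median(W[m>0][:,2])
E
python3 - <<'E'
from h import *
np.set_printoptions(precision=4,suppress=True)
P={"stand_base":((329,318),(302,281),.009),"tall":((304,202),(338,216),.028),"short":((221,323),(234,247),.012),"cutter":((435,311),(377,311),.020),"cap":((401,187),(410,240),.026)}
for i,n in enumerate(("top","scene")):
    c=dict(np.load(f"{n}0.npz"));W=cloud(c)
    for k,p in P.items():
        (u,v),z=p[i],p[2]
        print(n,k,plane(c,u,v,z)[:2],"pix z",W[v-12:v+13:6,u,2], *top(c,W,u,v,z))
    if i==0:
        w=W[290:340,305:355].reshape(-1,3); q=w[w[:,2]>.04]; print("spindle",len(q),q.mean(0),q[:,2].max())
        for a in [(520,200),(560,350),(535,222),(473,243),(365,250),(600,300),(410,450),(370,440),(350,125)]: print(a,W[a[1],a[0]])
E
```

```text
top stand_base [0.4194 0.1305] pix z [0.8949 0.0865 0.0823 0.0137 0.0149] (array([0.417 , 0.1306]), np.float64(0.04333028419360717)) 0.008167711965662955
top tall [0.6338 0.1767] pix z [ 0.029   0.0148 -0.0008  0.0262  0.009 ] (array([0.6345, 0.1764]), np.float64(0.02063379657885771)) 0.026535592969248907
top short [0.4102 0.325 ] pix z [-0.0005  0.0009  0.003  -0.0022  0.0127] (array([0.4076, 0.3239]), np.float64(0.020830447751838094)) 0.011008941124087835
top cutter [ 0.431  -0.0596] pix z [ 0.0198 -0.0033 -0.0002 -0.0012  0.0227] (array([ 0.4304, -0.0613]), np.float64(0.02999235676708527)) 0.01913369841387761
top cap [ 0.6646 -0.0071] pix z [ 0.0008  0.0264  0.0256  0.0232 -0.0012] (array([ 0.6662, -0.0109]), np.float64(0.01629861659614102)) 0.0246544871454203
spindle 136 [0.4125 0.1341 0.1393] 0.8948552715706951
(520, 200) [ 0.6273 -0.2154  0.0601]
(560, 350) [ 0.3667 -0.3649 -0.1588]
(535, 222) [ 0.5854 -0.2375  0.0616]
(473, 243) [ 0.5561 -0.1365  0.0232]
(365, 250) [0.5429 0.0637 0.0217]
(600, 300) [ 0.4572 -0.3888 -0.0301]
(410, 450) [ 0.1098 -0.1025 -0.5151]
(370, 440) [ 0.1087 -0.0141 -0.6956]
(350, 125) [0.7921 0.0877 0.028 ]
scene stand_base [0.4119 0.1254] pix z [0.0478 0.0314 0.0093 0.0055 0.0048] (array([0.4136, 0.1263]), np.float64(0.03358510973372368)) 0.007319540644362189
scene tall [0.6274 0.1718] pix z [-0.0054  0.0234  0.0092  0.0203 -0.001 ] (array([0.5417, 0.1719]), np.float64(0.014969370842245786)) 0.024875286532142066
scene short [0.4053 0.3217] pix z [-0.0034  0.0069 -0.0012  0.0054 -0.0045] (array([0.4017, 0.3049]), np.float64(0.007509936172960387)) 0.009109204092774407
scene cutter [ 0.4256 -0.0628] pix z [ 0.0176  0.0153 -0.0031  0.0184  0.0134] (array([ 0.4275, -0.0657]), np.float64(0.027651022116539)) 0.017596375215874517
scene cap [ 0.6558 -0.016 ] pix z [-0.0079  0.0241  0.0223  0.0119 -0.0037] (array([ 0.6623, -0.0142]), np.float64(0.012979354571392735)) 0.023530462256876463
```

```bash
cat >> h.py <<'E'
from scipy.spatial.transform import Rotation
def rel(target):
    from plant import ctrl
    s=ctrl.sense(); q=s["eef_rot"]; R=Rotation.from_quat(q,scalar_first=True)
    d=R.inv().apply(np.array(target)-s["tcp_pos"])*1000
    yaw=(R.inv()*Rotation.from_quat([0,0,1,0],scalar_first=True)).as_rotvec(degrees=True)
    return np.round(d,1),np.round(yaw,2)
E
python3 - <<'E'
from h import *
c=dict(np.load("top0.npz"));W=cloud(c)
print([W[v,u].round(3).tolist() for u,v in [(100,250),(50,290),(200,150),(280,40),(60,200)]])
print(rel((.60,.18,.232)))
from plant import imaging
w=imaging.capture("wrist"); print(w["fx"],np.round(w["R"],3).tolist(),-w["R"].T@w["t"])
E
```

```text
[[0.534, 0.535, 0.06], [0.464, 0.617, 0.053], [0.687, 0.349, 0.141], [1.041, 0.234, -0.052], [0.916, 1.087, -0.794]]
(array([-541.6, -334.8,    1.1]), array([ -0.1 ,  -0.02, -13.45]))
370.70787698391274 [[0.232, 0.973, -0.002], [0.941, -0.224, 0.254], [0.246, -0.06, -0.967]] [0.08264049 0.64786727 0.3839818 ]
```

Request:
play_rows(motion=[{"x": -40, "y": -25, "wz": -6, "grip": 0.3}, {"x": -75, "y": -46, "wz": -13.4}, {"x": -110, "y": -68, "wz": -13.4}, {"x": -145, "y": -90, "wz": -13.4}, {"x": -180, "y": -111, "wz": -13.4}, {"x": -215, "y": -133, "wz": -13.4}, {"x": -250, "y": -154, "wz": -13.4}, {"x": -285, "y": -176, "wz": -13.4}, {"x": -320, "y": -198, "wz": -13.4}, {"x": -355, "y": -219, "wz": -13.4}, {"x": -390, "y": -241, "wz": -13.4}, {"x": -425, "y": -263, "wz": -13.4}])

```text
invalid input
```

```bash
python3 -c "
from h import *
print(rel((.60,.18,.232)))"
```

```text
(array([-541.7, -334.9,    1.2]), array([ -0.09,  -0.02, -13.45]))
```

Request:
play_rows(motion=[{"grip": 0.3, "x": -40, "y": -25, "z": 0, "wx": 0, "wy": 0, "wz": -6}, {"grip": 0.3, "x": -75, "y": -46, "z": 0, "wx": 0, "wy": 0, "wz": -13.4}, {"grip": 0.3, "x": -110, "y": -68, "z": 0, "wx": 0, "wy": 0, "wz": -13.4}, {"grip": 0.3, "x": -425, "y": -263, "z": 0, "wx": 0, "wy": 0, "wz": -13.4}, {"grip": 0.3, "x": -425, "y": -263, "z": 0, "wx": 0, "wy": 0, "wz": -13.4}, {"grip": 0.3, "x": -425, "y": -263, "z": 0, "wx": 0, "wy": 0, "wz": -13.4}, {"grip": 0.3, "x": -425, "y": -263, "z": 0, "wx": 0, "wy": 0, "wz": -13.4}, {"grip": 0.3, "x": -425, "y": -263, "z": 0, "wx": 0, "wy": 0, "wz": -13.4}, {"grip": 0.3, "x": -425, "y": -263, "z": 0, "wx": 0, "wy": 0, "wz": -13.4}, {"grip": 0.3, "x": -425, "y": -263, "z": 0, "wx": 0, "wy": 0, "wz": -13.4}, {"grip": 0.3, "x": -425, "y": -263, "z": 0, "wx": 0, "wy": 0, "wz": -13.4}, {"grip": 0.3, "x": -425, "y": -263, "z": 0, "wx": 0, "wy": 0, "wz": -13.4}])

```text
time_s: 1.15
tcp_pos: [0.5038, 0.2763, 0.2335]
eef_rot: [-0.0, 0.001, 1.0, 0.0]
force: [1.0, 0.6, -0.6]
width: 0.697
grip_force: 0.0
```

```bash
python3 -c "
from h import *
print(rel((.60,.18,.232)))"
```

```text
(array([-96.3, -96.2,   1.5]), array([ 0.01, -0.01, -0.06]))
```

Request:
play_rows(motion=[{"grip": 0.3, "x": -96, "y": -96, "z": 0, "wx": 0, "wy": 0, "wz": 0}, {"grip": 0.3, "x": -96, "y": -96, "z": 0, "wx": 0, "wy": 0, "wz": 0}, {"grip": 0.3, "x": -96, "y": -96, "z": 0, "wx": 0, "wy": 0, "wz": 0}, {"grip": 0.3, "x": -96, "y": -96, "z": 0, "wx": 0, "wy": 0, "wz": 0}, {"grip": 0.3, "x": -96, "y": -96, "z": 0, "wx": 0, "wy": 0, "wz": 0}])

```text
time_s: 1.57
tcp_pos: [0.6002, 0.1795, 0.2329]
eef_rot: [-0.0, 0.003, 1.0, -0.0]
force: [-0.1, 1.0, -0.1]
width: 0.701
grip_force: 0.0
```

```bash
cat >> h.py <<'E'
def snap(name):
    from plant import imaging
    c=imaging.capture("wrist"); cv2.imwrite(f"pics/{name}.png",c["img"]); np.savez(f"{name}.npz",**c); return c,cloud(c)
def pix(c,X):
    p=c["R"]@np.array(X)+c["t"]; return int(c["cx"]+c["fx"]*p[0]/p[2]),int(c["cy"]+c["fy"]*p[1]/p[2])
E
python3 - <<'E'
from h import *
c,W=snap("w1")
for z,X in ((.028,(.634,.176)),(.009,(.417,.1306)),(.026,(.665,-.009))):
    u,v=pix(c,(*X,z)); print(u,v); 
    try: print(top(c,W,u,v,z,r=45))
    except Exception as e: print(e)
E
```

```text
324 249
((array([0.63889166, 0.17697186]), np.float64(0.021335370552969555)), np.float64(0.02813031103445931))
273 13
max() iterable argument is empty
145 278
((array([ 0.66671852, -0.00913751]), np.float64(0.01569375684939425)), np.float64(0.026183560260887417))
```

View pics/w1.png

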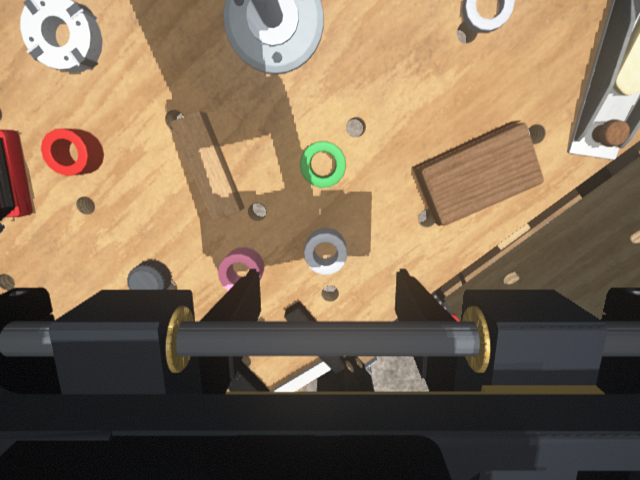

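The wrist picture shows the tall ring at (326,252), the stand at (275,15), the cap at (149,280), and the green and pink decoys at (323,163) and (240,268). A raised board lies at right, so I check clearance to the gripper body.

Run:
```python
from h import *
for n in ("w1","top0","scene0"):
    c=dict(np.load(n+".npz"));W=cloud(c)
    for X in ((.637,.177),(.665,-.01)):
        m=(W[...,2]>.055)&(W[...,2]<.2)&(c["depth"]>0)
        if n=="w1": m[255:]&=False
        if n=="scene0": m[:,:160]=False
        p=W[m]; 
        d=np.hypot(*(p[:,:2]-X).T); o=np.argsort(d)[:300:60]; print(n,X,p[o].round(3).tolist())
print(rel((.637,.177,.031)))
```

```text
w1 (0.637, 0.177) [[0.431, 0.13, 0.078], [0.431, 0.128, 0.059], [0.43, 0.128, 0.072], [0.427, 0.137, 0.065], [0.423, 0.139, 0.055]]
w1 (0.665, -0.01) [[0.43, 0.125, 0.068], [0.43, 0.128, 0.06], [0.43, 0.131, 0.057], [0.429, 0.135, 0.069], [0.424, 0.139, 0.059]]
top0 (0.637, 0.177) [[0.709, 0.319, 0.088], [0.705, 0.324, 0.101], [0.708, 0.324, 0.159], [0.706, 0.327, 0.096], [0.704, 0.329, 0.167]]
top0 (0.665, -0.01) [[0.613, -0.159, 0.056], [0.612, -0.171, 0.059], [0.613, -0.177, 0.057], [0.632, -0.186, 0.062], [0.645, -0.192, 0.06]]
scene0 (0.637, 0.177) [[0.703, 0.315, 0.072], [0.709, 0.321, 0.144], [0.706, 0.325, 0.159], [0.694, 0.332, 0.145], [0.701, 0.331, 0.141]]
scene0 (0.665, -0.01) [[0.615, -0.16, 0.056], [0.419, 0.124, 0.084], [0.411, 0.129, 0.063], [0.71, 0.32, 0.116], [0.7, 0.325, 0.108]]
(array([-38.3,  -4. , 201.9]), array([ 0.01, -0.09, -0.2 ]))
```

Request:
play_rows(motion=[{"grip": 0.3, "x": 20, "y": -3, "z": 40, "wx": 0, "wy": 0, "wz": 0}, {"grip": 0.3, "x": 20, "y": -3, "z": 80, "wx": 0, "wy": 0, "wz": 0}, {"grip": 0.3, "x": 20, "y": -3, "z": 110, "wx": 0, "wy": 0, "wz": 0}, {"grip": 0.3, "x": 20, "y": -3, "z": 110, "wx": 0, "wy": 0, "wz": 0}, {"grip": 0.3, "x": 20, "y": -3, "z": 110, "wx": 0, "wy": 0, "wz": 0}])

```text
time_s: 2.03
tcp_pos: [0.5763, 0.18, 0.1219]
eef_rot: [-0.002, -0.0, 1.0, -0.0]
force: [0.3, -0.4, 0.7]
width: 0.701
grip_force: 0.0
```

Run:
```python
from h import *
c,W=snap("w2")
for z,X in ((.028,(.637,.176)),(.026,(.665,-.009))):
    u,v=pix(c,(*X,z)); print(u,v,pix(c,(.58,.177,.123))); 
    try: print(top(c,W,u,v,z,r=65))
    except Exception as e: print(e)
print(rel((.637,.177,.031)))
```

```text
322 328 (321, 314)
((array([0.62991742, 0.17660782]), np.float64(0.014383946217873823)), np.float64(0.028217841613094194))
77 360 (321, 314)
max() iterable argument is empty
(array([-58.5,  -3.3,  93.7]), array([0.02, 0.02, 0.04]))
```

View pics/w2.png

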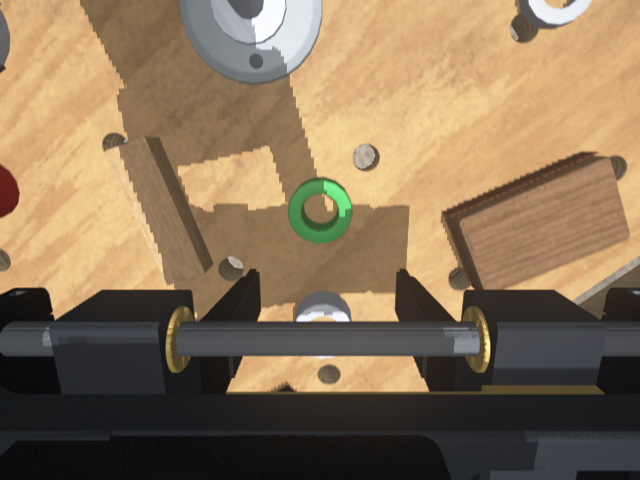

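The ring is half hidden behind the gripper rod at (322,315), and only its near rim is visible. I fit that rim.

```bash
cat >> h.py <<'E'
from scipy.optimize import least_squares
def arc(c,W,u,v,z,rad,r=60,dz=.004,vmax=316,keep=None):
    """outer-rim fit with known radius, using only rim pixels above row vmax"""
    m=np.zeros((480,640),np.uint8); w=(slice(max(v-r,0),v+r),slice(max(u-r,0),u+r))
    m[w]=(abs(W[w][...,2]-z)<dz)&(c["depth"][w]>0); m[vmax:]=0
    k=max(cv2.findContours(m,0,cv2.CHAIN_APPROX_NONE)[0],key=cv2.contourArea)[:,0]
    k=k[(k[:,1]<vmax-2)&(k[:,1]>1)]
    p=np.array([plane(c,a,b,z)[:2] for a,b in k]); g=plane(c,u,v,z)[:2]
    for _ in range(3):
        q=p[abs(np.hypot(*(p-g).T)-rad)<.006] if _ else p[np.hypot(*(p-g).T)>rad*.8]
        s=least_squares(lambda x:np.hypot(*(q-x).T)-rad,g,loss="soft_l1",f_scale=.001); g=s.x
    return g.round(4),len(q),float(np.abs(s.fun).mean().round(5))
E
python3 - <<'E'
from h import *
for n,vm in(("w1",280),("w2",315)):
    c=dict(np.load(n+".npz"));W=cloud(c);u,v=pix(c,(.637,.177,.028))
    print(n,arc(c,W,u,v,.028,.022,vmax=vm), -c["R"].T@c["t"])
c=dict(np.load("w1.npz"));W=cloud(c);print(arc(c,W,145,278,.020,.0195,vmax=285))
print(arc(c,W,273,13,.009,.046,vmax=80))
print(arc(c,W,488,10,.012,.022,vmax=80))
print(arc(c,W,55,34,.02,.031,vmax=80))
E
```

```text
w1 (array([0.6378, 0.176 ]), 119, 0.00068) [0.5298922  0.17937931 0.3844432 ]
w2 (array([0.6375, 0.176 ]), 54, 0.00031) [0.50653898 0.17953046 0.27367224]
(array([ 0.6722, -0.0126]), 98, 0.00201)
(array([0.4201, 0.13  ]), 182, 0.00065)
(array([0.4108, 0.3228]), 82, 0.00036)
(array([ 0.4339, -0.0611]), 181, 0.00061)
```

Request:
play_rows(motion=[{"grip": 0.3, "x": -35, "y": -2, "z": 0, "wx": 0, "wy": 0, "wz": 0}, {"grip": 0.3, "x": -58, "y": -2, "z": 20, "wx": 0, "wy": 0, "wz": 0}, {"grip": 0.3, "x": -58, "y": -2, "z": 50, "wx": 0, "wy": 0, "wz": 0}, {"grip": 0.3, "x": -58, "y": -2, "z": 75, "wx": 0, "wy": 0, "wz": 0}, {"grip": 0.3, "x": -58, "y": -2, "z": 92, "wx": 0, "wy": 0, "wz": 0}, {"grip": 0.3, "x": -58, "y": -2, "z": 92, "wx": 0, "wy": 0, "wz": 0}, {"grip": 0.6, "x": -58, "y": -2, "z": 92, "wx": 0, "wy": 0, "wz": 0}, {"grip": 0.7, "x": -58, "y": -2, "z": 92, "wx": 0, "wy": 0, "wz": 0}, {"grip": 0.7, "x": -58, "y": -2, "z": 92, "wx": 0, "wy": 0, "wz": 0}, {"grip": 0.7, "x": -58, "y": -2, "z": 92, "wx": 0, "wy": 0, "wz": 0}, {"grip": 0.7, "x": -58, "y": -2, "z": 92, "wx": 0, "wy": 0, "wz": 0}], squeeze=25)

```text
time_s: 3.0
tcp_pos: [0.6382, 0.1772, 0.0342]
eef_rot: [0.002, 0.0, 1.0, 0.0]
force: [0.2, 0.5, 5.6]
width: 0.45
grip_force: 25.0
```

Request:
play_rows(motion=[{"grip": 0.7, "x": 0, "y": 0, "z": -25, "wx": 0, "wy": 0, "wz": 0}, {"grip": 0.7, "x": 0, "y": 0, "z": -60, "wx": 0, "wy": 0, "wz": 0}, {"grip": 0.7, "x": 0, "y": 0, "z": -98, "wx": 0, "wy": 0, "wz": 0}, {"grip": 0.7, "x": 30, "y": -9, "z": -108, "wx": 0, "wy": 0, "wz": 0}, {"grip": 0.7, "x": 65, "y": -20, "z": -108, "wx": 0, "wy": 0, "wz": 0}, {"grip": 0.7, "x": 100, "y": -30, "z": -108, "wx": 0, "wy": 0, "wz": 0}, {"grip": 0.7, "x": 130, "y": -40, "z": -108, "wx": 0, "wy": 0, "wz": 0}, {"grip": 0.7, "x": 150, "y": -46, "z": -108, "wx": 0, "wy": 0, "wz": 0}, {"grip": 0.7, "x": 157, "y": -46, "z": -108, "wx": 0, "wy": 0, "wz": 0}, {"grip": 0.7, "x": 157, "y": -46, "z": -108, "wx": 0, "wy": 0, "wz": 0}, {"grip": 0.7, "x": 157, "y": -46, "z": -108, "wx": 0, "wy": 0, "wz": 0}])

```text
time_s: 3.92
tcp_pos: [0.4804, 0.1314, 0.1402]
eef_rot: [0.001, 0.0, 1.0, 0.0]
force: [-0.0, -0.1, -1.9]
width: 0.45
grip_force: 25.0
```

```bash
cat >> h.py <<'E'
def spindle(c,W,lo=.02,hi=.07,g=(.42,.13)):
    m=(W[...,2]>lo)&(W[...,2]<hi)&(np.hypot(W[...,0]-g[0],W[...,1]-g[1])<.02)&(c["depth"]>0)
    p=W[m][:,:2]; x=np.array(g)
    s=least_squares(lambda x:np.hypot(*(p-x).T)-.010,x,loss="soft_l1",f_scale=.0005)
    return s.x.round(4),len(p)
E
python3 - <<'E'
from h import *
c,W=snap("w3"); T=-c["R"].T@c["t"]
print(T,pix(c,(.42,.13,.088)))
u,v=pix(c,(.42,.13,.009)); print(u,v)
print(arc(c,W,u,v,.009,.046,r=140,vmax=285)); print(arc(c,W,*pix(c,(.42,.13,.014)),.014,.0235,r=80,dz=.002,vmax=285))
print(spindle(c,W))
E
```

```text
[0.40967271 0.13081514 0.29159303] (325, 160)
326 155
(array([0.4204, 0.1297]), 351, 0.00118)
(array([0.4204, 0.1296]), 181, 0.00063)
(array([0.4207, 0.1297]), 2)
```

View pics/w3.png

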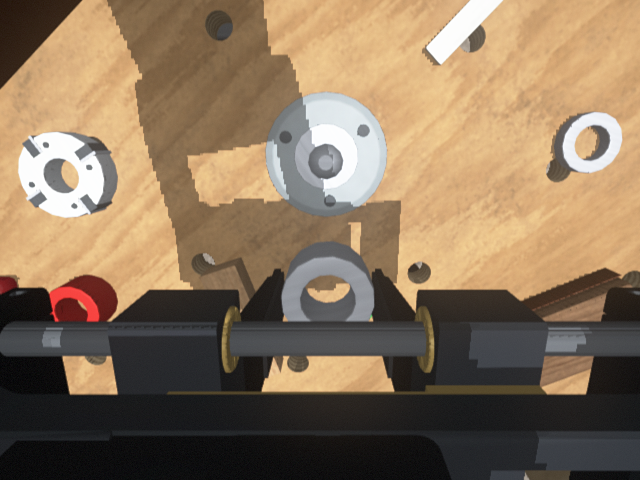

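The spindle nose is at (325,160), centred in its base. The held ring is visible at (328,285), level in the jaws, with the cutter head at (65,172) and the short ring at (593,142).

Run:
```python
from h import *
c=dict(np.load("w3.npz"));W=cloud(c)
z=np.median(W[255:268,315:340,2]);print("ring top z",z)
for zz in (z,.136): print(arc(c,W,328,293,zz,.022,r=60,dz=.006,vmax=318))
print("cutter",arc(c,W,*pix(c,(.4339,-.0611,.02)),.02,.031,vmax=285),"short",arc(c,W,*pix(c,(.4108,.3228,.012)),.012,.022,vmax=285))
```

```text
ring top z 0.13424972373739152
(array([0.4792, 0.1309]), 243, 0.00107)
(array([0.4791, 0.1308]), 255, 0.00111)
cutter (array([ 0.4333, -0.0611]), 275, 0.00069) short (array([0.4104, 0.3225]), 177, 0.00038)
```

Request:
play_rows(motion=[{"grip": 0.7, "x": 30, "y": -1, "z": 0, "wx": 0, "wy": 0, "wz": 0}, {"grip": 0.7, "x": 55, "y": -1, "z": 0, "wx": 0, "wy": 0, "wz": 0}, {"grip": 0.7, "x": 59, "y": -1, "z": 0, "wx": 0, "wy": 0, "wz": 0}, {"grip": 0.7, "x": 59, "y": -1, "z": 0, "wx": 0, "wy": 0, "wz": 0}, {"grip": 0.7, "x": 59, "y": -1, "z": 12, "wx": 0, "wy": 0, "wz": 0}, {"grip": 0.7, "x": 59, "y": -1, "z": 22, "wx": 0, "wy": 0, "wz": 0}, {"grip": 0.7, "x": 59, "y": -1, "z": 29, "wx": 0, "wy": 0, "wz": 0}, {"grip": 0.7, "x": 59, "y": -1, "z": 36, "wx": 0, "wy": 0, "wz": 0}, {"grip": 0.7, "x": 59, "y": -1, "z": 40, "wx": 0, "wy": 0, "wz": 0}, {"grip": 0.7, "x": 59, "y": -1, "z": 40, "wx": 0, "wy": 0, "wz": 0}])

```text
time_s: 4.8
tcp_pos: [0.4199, 0.1299, 0.0979]
eef_rot: [-0.002, 0.001, 1.0, -0.0]
force: [0.5, 0.9, -1.5]
width: 0.448
grip_force: 25.0
```

Request:
play_rows(motion=[{"grip": 0.7, "x": 0, "y": 0, "z": 12, "wx": 0, "wy": 0, "wz": 0}, {"grip": 0.7, "x": 0, "y": 0, "z": 24, "wx": 0, "wy": 0, "wz": 0}, {"grip": 0.7, "x": 0, "y": 0, "z": 36, "wx": 0, "wy": 0, "wz": 0}, {"grip": 0.7, "x": 0, "y": 0, "z": 45, "wx": 0, "wy": 0, "wz": 0}, {"grip": 0.7, "x": 0, "y": 0, "z": 50, "wx": 0, "wy": 0, "wz": 0}, {"grip": 0.7, "x": 0, "y": 0, "z": 52, "wx": 0, "wy": 0, "wz": 0}, {"grip": 0.7, "x": 0, "y": 0, "z": 52, "wx": 0, "wy": 0, "wz": 0}])

```text
time_s: 5.38
tcp_pos: [0.4211, 0.1302, 0.0482]
eef_rot: [0.0, 0.0, 1.0, 0.0]
force: [0.4, -0.4, -1.9]
width: 0.446
grip_force: 25.0
```

Request:
play_rows(motion=[{"grip": 0.5, "x": 0, "y": 0, "z": 0, "wx": 0, "wy": 0, "wz": 0}, {"grip": 0.3, "x": 0, "y": 0, "z": 0, "wx": 0, "wy": 0, "wz": 0}, {"grip": 0.3, "x": 0, "y": 0, "z": 0, "wx": 0, "wy": 0, "wz": 0}, {"grip": 0.3, "x": 0, "y": 0, "z": -25, "wx": 0, "wy": 0, "wz": 0}, {"grip": 0.3, "x": 0, "y": 0, "z": -60, "wx": 0, "wy": 0, "wz": 0}, {"grip": 0.3, "x": 0, "y": 0, "z": -92, "wx": 0, "wy": 0, "wz": 0}, {"grip": 0.1, "x": -20, "y": 0, "z": -92, "wx": 0, "wy": 0, "wz": 0}, {"grip": 0.0, "x": -59, "y": 0, "z": -92, "wx": 0, "wy": 0, "wz": 0}, {"grip": 0.0, "x": -59, "y": 0, "z": -92, "wx": 0, "wy": 0, "wz": 0}, {"grip": 0.0, "x": -59, "y": 0, "z": -92, "wx": 0, "wy": 0, "wz": 0}], squeeze=25)

```text
time_s: 6.22
tcp_pos: [0.4807, 0.13, 0.1393]
eef_rot: [-0.001, 0.001, 1.0, -0.0]
force: [-0.2, -1.2, 0.6]
width: 0.921
grip_force: 0.0
```

Run:
```python
from h import *
c,W=snap("w4")
u,v=pix(c,(.42,.13,.042)); print(u,v)
print(np.median(W[v-2:v+3,u-25:u+25,2]),arc(c,W,u,v,.042,.022,r=90,vmax=285))
m=(np.hypot(W[...,0]-.4204,W[...,1]-.13)<.024)&(np.hypot(W[...,0]-.4204,W[...,1]-.13)>.014); print(np.percentile(W[m][:,2],[20,50,80]))
print("cutter",arc(c,W,*pix(c,(.4339,-.0611,.02)),.02,.031,vmax=285),"short",arc(c,W,*pix(c,(.4108,.3228,.012)),.012,.022,vmax=285))
```

```text
328 157
0.08278116586510177 (array([0.4213, 0.1297]), 186, 0.00071)
[0.0413558  0.04213476 0.04278443]
cutter (array([ 0.4333, -0.0611]), 272, 0.00069) short (array([0.4105, 0.3225]), 186, 0.00041)
```

View pics/w4.png

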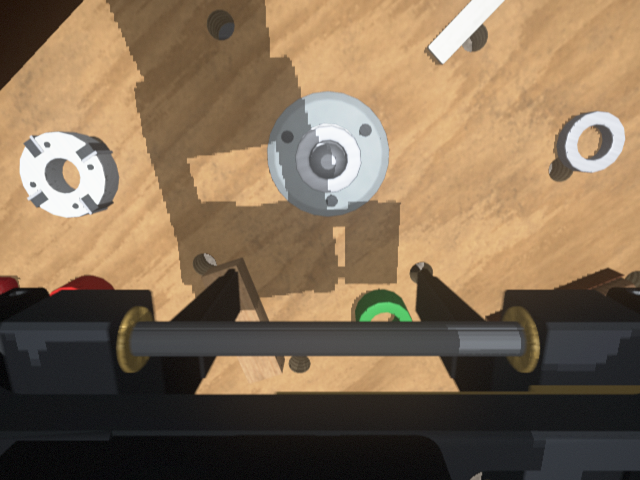

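The tall ring is seated at (328,158), with its top at 42 mm as it should be. Next the cutter head at (66,174).

Request:
play_rows(motion=[{"grip": 0.0, "x": 5, "y": -35, "z": 0, "wx": 0, "wy": 0, "wz": 0}, {"grip": 0.0, "x": 15, "y": -75, "z": 0, "wx": 0, "wy": 0, "wz": 0}, {"grip": 0.0, "x": 25, "y": -115, "z": 0, "wx": 0, "wy": 0, "wz": 0}, {"grip": 0.0, "x": 36, "y": -150, "z": 0, "wx": 0, "wy": 0, "wz": 0}, {"grip": 0.0, "x": 44, "y": -180, "z": 20, "wx": 0, "wy": 0, "wz": 0}, {"grip": 0.0, "x": 47, "y": -190, "z": 40, "wx": 0, "wy": 0, "wz": 0}, {"grip": 0.0, "x": 47, "y": -190, "z": 70, "wx": 0, "wy": 0, "wz": 0}, {"grip": 0.0, "x": 47, "y": -190, "z": 95, "wx": 0, "wy": 0, "wz": 0}, {"grip": 0.0, "x": 47, "y": -190, "z": 110, "wx": 0, "wy": 0, "wz": 0}, {"grip": 0.0, "x": 47, "y": -190, "z": 116, "wx": 0, "wy": 0, "wz": 0}, {"grip": 0.0, "x": 47, "y": -190, "z": 116, "wx": 0, "wy": 0, "wz": 0}])

```text
time_s: 7.18
tcp_pos: [0.4305, -0.0592, 0.0223]
eef_rot: [-0.002, 0.0, 1.0, 0.0]
force: [0.1, 0.9, 0.6]
width: 0.999
grip_force: 0.0
```

Request:
play_rows(motion=[{"grip": 0.3, "x": 0, "y": 0, "z": 0, "wx": 0, "wy": 0, "wz": 0}, {"grip": 0.5, "x": 0, "y": 0, "z": 0, "wx": 0, "wy": 0, "wz": 0}, {"grip": 0.5, "x": 0, "y": 0, "z": 0, "wx": 0, "wy": 0, "wz": 0}, {"grip": 0.5, "x": 0, "y": 0, "z": 0, "wx": 0, "wy": 0, "wz": 0}, {"grip": 0.5, "x": 0, "y": 0, "z": 0, "wx": 0, "wy": 0, "wz": 0}], squeeze=30)

```text
time_s: 7.6
tcp_pos: [0.4332, -0.06, 0.0245]
eef_rot: [0.001, 0.0, 1.0, -0.0]
force: [0.1, -0.1, -0.7]
width: 0.703
grip_force: 0.0
```

Request:
play_rows(motion=[{"grip": 0.5, "x": 0, "y": 0, "z": 0, "wx": 0, "wy": 0, "wz": 0}, {"grip": 0.5, "x": 0, "y": 0, "z": 0, "wx": 0, "wy": 0, "wz": 0}, {"grip": 0.5, "x": 0, "y": 0, "z": 0, "wx": 0, "wy": 0, "wz": 0}])

```text
time_s: 7.85
tcp_pos: [0.4332, -0.0603, 0.0244]
eef_rot: [0.001, 0.0, 1.0, -0.0]
force: [-0.4, -1.8, 4.4]
width: 0.639
grip_force: 30.0
```

Request:
play_rows(motion=[{"grip": 0.5, "x": 0, "y": 0, "z": -20, "wx": 0, "wy": 0, "wz": 0}, {"grip": 0.5, "x": 0, "y": 0, "z": -60, "wx": 0, "wy": 0, "wz": 0}, {"grip": 0.5, "x": -10, "y": 0, "z": -95, "wx": 0, "wy": 0, "wz": 0}, {"grip": 0.5, "x": -35, "y": 20, "z": -115, "wx": 0, "wy": 0, "wz": 0}, {"grip": 0.5, "x": -47, "y": 55, "z": -116, "wx": 0, "wy": 0, "wz": 0}, {"grip": 0.5, "x": -47, "y": 90, "z": -116, "wx": 0, "wy": 0, "wz": 0}, {"grip": 0.5, "x": -47, "y": 125, "z": -116, "wx": 0, "wy": 0, "wz": 0}, {"grip": 0.5, "x": -47, "y": 160, "z": -116, "wx": 0, "wy": 0, "wz": 0}, {"grip": 0.5, "x": -47, "y": 182, "z": -116, "wx": 0, "wy": 0, "wz": 0}, {"grip": 0.5, "x": -47, "y": 190, "z": -116, "wx": 0, "wy": 0, "wz": 0}, {"grip": 0.5, "x": -47, "y": 190, "z": -116, "wx": 0, "wy": 0, "wz": 0}, {"grip": 0.5, "x": -47, "y": 190, "z": -116, "wx": 0, "wy": 0, "wz": 0}])

```text
time_s: 8.85
tcp_pos: [0.479, 0.1298, 0.1387]
eef_rot: [-0.001, 0.0, 1.0, -0.0]
force: [0.2, -0.3, -2.6]
width: 0.64
grip_force: 30.0
```

Run:
```python
from h import *
c,W=snap("w5")
print("stand",arc(c,W,*pix(c,(.4204,.1297,.009)),.009,.046,r=110,vmax=255))
print("tall",arc(c,W,*pix(c,(.4204,.1297,.042)),.042,.022,r=80,vmax=255))
u,v=pix(c,(.48,.13,.137)); print(u,v,np.median(W[v-30:v-20,u-10:u+10,2]))
print("held",arc(c,W,u,v,.136,.031,r=90,dz=.008,vmax=318))
print("short",arc(c,W,*pix(c,(.4105,.3225,.012)),.012,.022,vmax=285))
```

```text
stand (array([0.4204, 0.1296]), 352, 0.00118)
tall (array([0.4213, 0.1297]), 187, 0.00073)
329 306 0.0003289405719088572
held (array([0.4773, 0.1293]), 291, 0.00121)
short (array([0.4104, 0.3225]), 184, 0.00042)
```

View pics/w5.png

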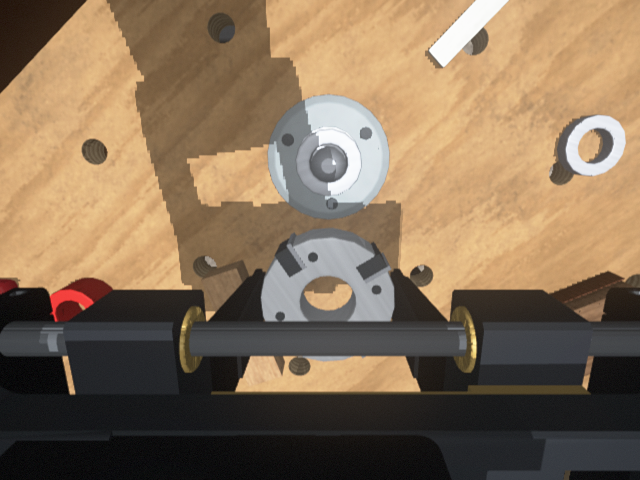

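The cutter head is held level at (328,297), and the stand is at (328,160). I refine the held centre.

Run:
```python
from h import *
c=dict(np.load("w5.npz"));W=cloud(c)
z=np.median(W[240:262,315:340,2]);print(z)
for dz in(.002,.003,.004): print(arc(c,W,328,306,z,.031,r=90,dz=dz,vmax=318))
```

```text
0.13470018791701566
(array([0.4786, 0.1293]), 343, 0.00099)
(array([0.4783, 0.1293]), 308, 0.00099)
(array([0.4781, 0.1293]), 307, 0.00097)
```

Request:
play_rows(motion=[{"grip": 0.5, "x": 30, "y": 0, "z": 0, "wx": 0, "wy": 0, "wz": 0}, {"grip": 0.5, "x": 54, "y": 0, "z": 0, "wx": 0, "wy": 0, "wz": 0}, {"grip": 0.5, "x": 58, "y": 0, "z": 0, "wx": 0, "wy": 0, "wz": 0}, {"grip": 0.5, "x": 58, "y": 0, "z": 0, "wx": 0, "wy": 0, "wz": 0}, {"grip": 0.5, "x": 58, "y": 0, "z": 15, "wx": 0, "wy": 0, "wz": 0}, {"grip": 0.5, "x": 58, "y": 0, "z": 25, "wx": 0, "wy": 0, "wz": 0}, {"grip": 0.5, "x": 58, "y": 0, "z": 33, "wx": 0, "wy": 0, "wz": 0}, {"grip": 0.5, "x": 58, "y": 0, "z": 41, "wx": 0, "wy": 0, "wz": 0}, {"grip": 0.5, "x": 58, "y": 0, "z": 48, "wx": 0, "wy": 0, "wz": 0}, {"grip": 0.5, "x": 58, "y": 0, "z": 50, "wx": 0, "wy": 0, "wz": 0}])

```text
time_s: 9.73
tcp_pos: [0.421, 0.1298, 0.088]
eef_rot: [-0.001, 0.001, 1.0, -0.0]
force: [-0.5, -0.2, -4.1]
width: 0.641
grip_force: 30.0
```

Request:
play_rows(motion=[{"grip": 0.5, "x": 0, "y": 0, "z": 10, "wx": 0, "wy": 0, "wz": 0}, {"grip": 0.5, "x": 0, "y": 0, "z": 18, "wx": 0, "wy": 0, "wz": 0}, {"grip": 0.5, "x": 0, "y": 0, "z": 22, "wx": 0, "wy": 0, "wz": 0}, {"grip": 0.5, "x": 0, "y": 0, "z": 22, "wx": 0, "wy": 0, "wz": 0}, {"grip": 0.3, "x": 0, "y": 0, "z": 22, "wx": 0, "wy": 0, "wz": 0}, {"grip": 0.1, "x": 0, "y": 0, "z": 22, "wx": 0, "wy": 0, "wz": 0}, {"grip": 0.1, "x": 0, "y": 0, "z": 22, "wx": 0, "wy": 0, "wz": 0}, {"grip": 0.1, "x": 0, "y": 0, "z": 0, "wx": 0, "wy": 0, "wz": 0}, {"grip": 0.1, "x": 0, "y": 0, "z": -30, "wx": 0, "wy": 0, "wz": 0}, {"grip": 0.1, "x": -10, "y": 0, "z": -50, "wx": 0, "wy": 0, "wz": 0}, {"grip": 0.3, "x": -45, "y": 0, "z": -50, "wx": 0, "wy": 0, "wz": 0}, {"grip": 0.3, "x": -58, "y": 0, "z": -50, "wx": 0, "wy": 0, "wz": 0}])

```text
time_s: 10.73
tcp_pos: [0.4842, 0.1304, 0.1436]
eef_rot: [0.004, 0.0, 1.0, 0.001]
force: [-1.0, 0.7, -0.1]
width: 0.809
grip_force: 0.0
```

Request:
play_rows(motion=[{"grip": 0.3, "x": 0, "y": 0, "z": 0, "wx": 0, "wy": 0, "wz": 0}, {"grip": 0.3, "x": 0, "y": 0, "z": 0, "wx": 0, "wy": 0, "wz": 0}])

```text
time_s: 10.9
tcp_pos: [0.4799, 0.1301, 0.14]
eef_rot: [-0.0, 0.001, 1.0, 0.0]
force: [-1.0, 0.1, -0.1]
width: 0.713
grip_force: 0.0
```

Run:
```python
from h import *
c,W=snap("w6")
d=np.hypot(W[...,0]-.4205,W[...,1]-.1297)
for lo,hi in((.015,.028),(.034,.044)):
    m=(d<hi)&(d>lo); print(np.percentile(W[m][:,2],[20,50,80]))
print("cutter",arc(c,W,*pix(c,(.4204,.1297,.062)),.062,.031,r=100,vmax=270))
print("short",arc(c,W,*pix(c,(.4105,.3225,.012)),.012,.022,vmax=285))
```

```text
[0.06182539 0.06237645 0.06294029]
[0.2164391  0.23828636 0.2455403 ]
cutter (array([0.4215, 0.1296]), 316, 0.00076)
short (array([0.4105, 0.3224]), 186, 0.00042)
```

Request:
play_rows(motion=[{"grip": 0.3, "x": 5, "y": 35, "z": 0, "wx": 0, "wy": 0, "wz": 0}, {"grip": 0.3, "x": 20, "y": 72, "z": 0, "wx": 0, "wy": 0, "wz": 0}, {"grip": 0.3, "x": 35, "y": 108, "z": 0, "wx": 0, "wy": 0, "wz": 0}, {"grip": 0.3, "x": 50, "y": 145, "z": 0, "wx": 0, "wy": 0, "wz": 0}, {"grip": 0.3, "x": 65, "y": 178, "z": 10, "wx": 0, "wy": 0, "wz": 0}, {"grip": 0.3, "x": 70, "y": 193, "z": 35, "wx": 0, "wy": 0, "wz": 0}, {"grip": 0.3, "x": 70, "y": 193, "z": 70, "wx": 0, "wy": 0, "wz": 0}, {"grip": 0.3, "x": 70, "y": 193, "z": 98, "wx": 0, "wy": 0, "wz": 0}, {"grip": 0.3, "x": 70, "y": 193, "z": 112, "wx": 0, "wy": 0, "wz": 0}, {"grip": 0.3, "x": 70, "y": 193, "z": 117, "wx": 0, "wy": 0, "wz": 0}, {"grip": 0.3, "x": 70, "y": 193, "z": 117, "wx": 0, "wy": 0, "wz": 0}])

```text
time_s: 11.87
tcp_pos: [0.4077, 0.3222, 0.0212]
eef_rot: [-0.002, 0.0, 1.0, -0.001]
force: [0.0, 0.0, -0.6]
width: 0.699
grip_force: 0.0
```

Request:
play_rows(motion=[{"grip": 0.5, "x": 0, "y": 0, "z": 0, "wx": 0, "wy": 0, "wz": 0}, {"grip": 0.7, "x": 0, "y": 0, "z": 0, "wx": 0, "wy": 0, "wz": 0}, {"grip": 0.7, "x": 0, "y": 0, "z": 0, "wx": 0, "wy": 0, "wz": 0}, {"grip": 0.7, "x": 0, "y": 0, "z": 0, "wx": 0, "wy": 0, "wz": 0}, {"grip": 0.7, "x": 0, "y": 0, "z": 0, "wx": 0, "wy": 0, "wz": 0}, {"grip": 0.7, "x": 0, "y": 0, "z": 0, "wx": 0, "wy": 0, "wz": 0}], squeeze=25)

```text
time_s: 12.37
tcp_pos: [0.4105, 0.3235, 0.0236]
eef_rot: [0.001, 0.001, 1.0, 0.0]
force: [-0.2, 0.5, 3.8]
width: 0.446
grip_force: 25.0
```

Request:
play_rows(motion=[{"grip": 0.7, "x": 0, "y": 0, "z": -20, "wx": 0, "wy": 0, "wz": 0}, {"grip": 0.7, "x": 0, "y": 0, "z": -60, "wx": 0, "wy": 0, "wz": 0}, {"grip": 0.7, "x": -15, "y": 0, "z": -95, "wx": 0, "wy": 0, "wz": 0}, {"grip": 0.7, "x": -45, "y": -15, "z": -115, "wx": 0, "wy": 0, "wz": 0}, {"grip": 0.7, "x": -70, "y": -40, "z": -117, "wx": 0, "wy": 0, "wz": 0}, {"grip": 0.7, "x": -70, "y": -80, "z": -117, "wx": 0, "wy": 0, "wz": 0}, {"grip": 0.7, "x": -70, "y": -120, "z": -117, "wx": 0, "wy": 0, "wz": 0}, {"grip": 0.7, "x": -70, "y": -155, "z": -117, "wx": 0, "wy": 0, "wz": 0}, {"grip": 0.7, "x": -70, "y": -183, "z": -117, "wx": 0, "wy": 0, "wz": 0}, {"grip": 0.7, "x": -70, "y": -193, "z": -117, "wx": 0, "wy": 0, "wz": 0}, {"grip": 0.7, "x": -70, "y": -193, "z": -117, "wx": 0, "wy": 0, "wz": 0}, {"grip": 0.7, "x": -70, "y": -193, "z": -117, "wx": 0, "wy": 0, "wz": 0}])

```text
time_s: 13.37
tcp_pos: [0.4797, 0.1303, 0.1396]
eef_rot: [-0.0, 0.001, 1.0, 0.0]
force: [0.6, 0.7, -1.8]
width: 0.447
grip_force: 25.0
```

Run:
```python
from h import *
c,W=snap("w7")
print("stand",arc(c,W,*pix(c,(.4204,.1297,.009)),.009,.046,r=110,vmax=255))
z=np.median(W[262:275,315:340,2]);print(z)
for dz in(.002,.004): print("held",arc(c,W,*pix(c,(.48,.13,z)),z,.022,r=90,dz=dz,vmax=318))
```

```text
stand (array([0.4204, 0.1296]), 350, 0.00119)
0.12800444095329847
held (array([0.4794, 0.1298]), 289, 0.00109)
held (array([0.4789, 0.1298]), 278, 0.0011)
```

View pics/w7.png

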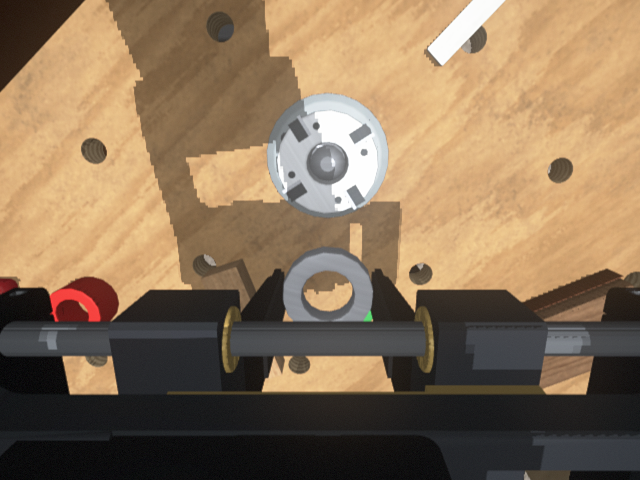

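The cutter head is on the spindle at (328,163), and the short ring is held level at (328,285).

Request:
play_rows(motion=[{"grip": 0.7, "x": 30, "y": 0, "z": 0, "wx": 0, "wy": 0, "wz": 0}, {"grip": 0.7, "x": 54, "y": 0, "z": 0, "wx": 0, "wy": 0, "wz": 0}, {"grip": 0.7, "x": 58.5, "y": 0, "z": 0, "wx": 0, "wy": 0, "wz": 0}, {"grip": 0.7, "x": 58.5, "y": 0, "z": 0, "wx": 0, "wy": 0, "wz": 0}, {"grip": 0.7, "x": 58.5, "y": 0, "z": 15, "wx": 0, "wy": 0, "wz": 0}, {"grip": 0.7, "x": 58.5, "y": 0, "z": 25, "wx": 0, "wy": 0, "wz": 0}, {"grip": 0.7, "x": 58.5, "y": 0, "z": 33, "wx": 0, "wy": 0, "wz": 0}, {"grip": 0.7, "x": 58.5, "y": 0, "z": 40, "wx": 0, "wy": 0, "wz": 0}, {"grip": 0.7, "x": 58.5, "y": 0, "z": 46, "wx": 0, "wy": 0, "wz": 0}, {"grip": 0.7, "x": 58.5, "y": 0, "z": 46, "wx": 0, "wy": 0, "wz": 0}])

```text
time_s: 14.25
tcp_pos: [0.4204, 0.13, 0.092]
eef_rot: [-0.001, 0.0, 1.0, -0.0]
force: [-0.7, -0.4, -1.5]
width: 0.449
grip_force: 25.0
```

Next I lower the last bit, release, and move over to near the cap (about (.668,-.011)).

Request:
play_rows(motion=[{"grip": 0.7, "x": 0, "y": 0, "z": 5, "wx": 0, "wy": 0, "wz": 0}, {"grip": 0.7, "x": 0, "y": 0, "z": 7, "wx": 0, "wy": 0, "wz": 0}, {"grip": 0.7, "x": 0, "y": 0, "z": 7, "wx": 0, "wy": 0, "wz": 0}, {"grip": 0.5, "x": 0, "y": 0, "z": 7, "wx": 0, "wy": 0, "wz": 0}, {"grip": 0.3, "x": 0, "y": 0, "z": 7, "wx": 0, "wy": 0, "wz": 0}, {"grip": 0.3, "x": 0, "y": 0, "z": 7, "wx": 0, "wy": 0, "wz": 0}, {"grip": 0.3, "x": 0, "y": 0, "z": -15, "wx": 0, "wy": 0, "wz": 0}, {"grip": 0.3, "x": 0, "y": 0, "z": -46, "wx": 0, "wy": 0, "wz": 0}, {"grip": 0.3, "x": -35, "y": 0, "z": -56, "wx": 0, "wy": 0, "wz": 0}, {"grip": 0.3, "x": -58.5, "y": 0, "z": -56, "wx": 0, "wy": 0, "wz": 0}, {"grip": 0.3, "x": -58.5, "y": 0, "z": -56, "wx": 0, "wy": 0, "wz": 0}, {"grip": 0.3, "x": -58.5, "y": 0, "z": -56, "wx": 0, "wy": 0, "wz": 0}])

```text
time_s: 15.25
tcp_pos: [0.4804, 0.13, 0.1502]
eef_rot: [0.0, 0.001, 1.0, 0.0]
force: [0.1, -0.5, -0.2]
width: 0.699
grip_force: 0.0
```

Run:
```python
from h import *
c,W=snap("w8")
d=np.hypot(W[...,0]-.4205,W[...,1]-.1297)
for lo,hi in((.014,.0205),(.0245,.03)):
    m=(d<hi)&(d>lo); print(np.percentile(W[m][:,2],[20,50,80]))
print("short",arc(c,W,*pix(c,(.4204,.1297,.074)),.074,.022,r=100,vmax=270))
```

```text
[0.07371685 0.07428279 0.07488356]
[0.06172975 0.06233837 0.06296165]
short (array([0.4211, 0.1295]), 205, 0.00072)
```

Request:
play_rows(motion=[{"grip": 0.3, "x": -22, "y": -26, "z": -5, "wx": 0, "wy": 0, "wz": 0}, {"grip": 0.3, "x": -46, "y": -54, "z": -15, "wx": 0, "wy": 0, "wz": 0}, {"grip": 0.3, "x": -70, "y": -82, "z": -30, "wx": 0, "wy": 0, "wz": 0}, {"grip": 0.3, "x": -94, "y": -110, "z": -40, "wx": 0, "wy": 0, "wz": 0}, {"grip": 0.3, "x": -112, "y": -131, "z": -40, "wx": 0, "wy": 0, "wz": 0}, {"grip": 0.3, "x": -120, "y": -139, "z": -40, "wx": 0, "wy": 0, "wz": 0}, {"grip": 0.3, "x": -120, "y": -139, "z": -40, "wx": 0, "wy": 0, "wz": 0}, {"grip": 0.3, "x": -120, "y": -139, "z": -40, "wx": 0, "wy": 0, "wz": 0}])

```text
time_s: 15.97
tcp_pos: [0.5981, -0.0085, 0.1883]
eef_rot: [-0.002, 0.001, 1.0, 0.0]
force: [0.3, 0.2, -0.5]
width: 0.699
grip_force: 0.0
```

Run:
```python
from h import *
c,W=snap("w9"); u,v=pix(c,(.668,-.01,.026)); print(u,v,-c["R"].T@c["t"]+[.0705,0,0])
m=(abs(W[...,2]-.026)<.002)&(np.hypot(W[...,0]-.668,W[...,1]+.01)<.03)
k=max(cv2.findContours(m.astype(np.uint8),0,cv2.CHAIN_APPROX_NONE)[0],key=cv2.contourArea)[:,0]
print(k.min(0),k.max(0),circ(np.array([plane(c,a,b,.026)[:2] for a,b in k])))
```

```text
326 300 [ 0.59863612 -0.00905471  0.34001895]
[305 284] [343 319] (array([ 0.66957844, -0.01194664]), np.float64(0.01668944532217386))
```

View pics/w9.png

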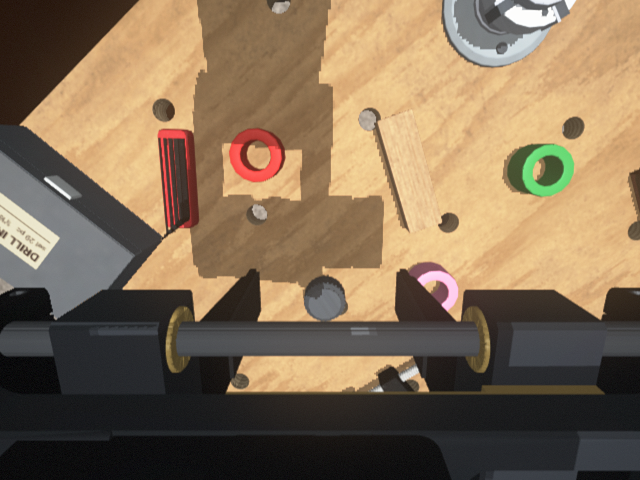

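The cap is at (325,299), just clear of the gripper rod. The pink ring at (437,287) stays outside the fingers.

Request:
play_rows(motion=[{"grip": 0.3, "x": -35, "y": -1.5, "z": 10, "wx": 0, "wy": 0, "wz": 0}, {"grip": 0.3, "x": -60, "y": -1.5, "z": 40, "wx": 0, "wy": 0, "wz": 0}, {"grip": 0.3, "x": -69, "y": -1.5, "z": 75, "wx": 0, "wy": 0, "wz": 0}, {"grip": 0.3, "x": -69, "y": -1.5, "z": 110, "wx": 0, "wy": 0, "wz": 0}, {"grip": 0.3, "x": -69, "y": -1.5, "z": 140, "wx": 0, "wy": 0, "wz": 0}, {"grip": 0.3, "x": -69, "y": -1.5, "z": 158, "wx": 0, "wy": 0, "wz": 0}, {"grip": 0.3, "x": -69, "y": -1.5, "z": 165, "wx": 0, "wy": 0, "wz": 0}, {"grip": 0.3, "x": -69, "y": -1.5, "z": 165, "wx": 0, "wy": 0, "wz": 0}, {"grip": 0.3, "x": -69, "y": -1.5, "z": 165, "wx": 0, "wy": 0, "wz": 0}])

```text
time_s: 16.77
tcp_pos: [0.6685, -0.0096, 0.0256]
eef_rot: [0.0, -0.0, 1.0, -0.0]
force: [0.2, -0.8, 0.6]
width: 0.7
grip_force: 0.0
```

Request:
play_rows(motion=[{"grip": 0.5, "x": 0, "y": 0, "z": 0, "wx": 0, "wy": 0, "wz": 0}, {"grip": 0.7, "x": 0, "y": 0, "z": 0, "wx": 0, "wy": 0, "wz": 0}, {"grip": 0.8, "x": 0, "y": 0, "z": 0, "wx": 0, "wy": 0, "wz": 0}, {"grip": 0.8, "x": 0, "y": 0, "z": 0, "wx": 0, "wy": 0, "wz": 0}, {"grip": 0.8, "x": 0, "y": 0, "z": 0, "wx": 0, "wy": 0, "wz": 0}, {"grip": 0.8, "x": 0, "y": 0, "z": 0, "wx": 0, "wy": 0, "wz": 0}, {"grip": 0.8, "x": 0, "y": 0, "z": 0, "wx": 0, "wy": 0, "wz": 0}], squeeze=25)

```text
time_s: 17.35
tcp_pos: [0.669, -0.0108, 0.0255]
eef_rot: [0.0, 0.001, 1.0, -0.0]
force: [-0.4, -0.7, 4.0]
width: 0.394
grip_force: 25.0
```

Request:
play_rows(motion=[{"grip": 0.8, "x": 0, "y": 0, "z": -20, "wx": 0, "wy": 0, "wz": 0}, {"grip": 0.8, "x": 0, "y": 0, "z": -60, "wx": 0, "wy": 0, "wz": 0}, {"grip": 0.8, "x": 0, "y": 0, "z": -100, "wx": 0, "wy": 0, "wz": 0}, {"grip": 0.8, "x": 20, "y": 15, "z": -120, "wx": 0, "wy": 0, "wz": 0}, {"grip": 0.8, "x": 50, "y": 37, "z": -120, "wx": 0, "wy": 0, "wz": 0}, {"grip": 0.8, "x": 82, "y": 61, "z": -120, "wx": 0, "wy": 0, "wz": 0}, {"grip": 0.8, "x": 114, "y": 85, "z": -120, "wx": 0, "wy": 0, "wz": 0}, {"grip": 0.8, "x": 146, "y": 109, "z": -120, "wx": 0, "wy": 0, "wz": 0}, {"grip": 0.8, "x": 175, "y": 130, "z": -120, "wx": 0, "wy": 0, "wz": 0}, {"grip": 0.8, "x": 189, "y": 140.5, "z": -120, "wx": 0, "wy": 0, "wz": 0}, {"grip": 0.8, "x": 189, "y": 140.5, "z": -120, "wx": 0, "wy": 0, "wz": 0}, {"grip": 0.8, "x": 189, "y": 140.5, "z": -120, "wx": 0, "wy": 0, "wz": 0}])

```text
time_s: 18.35
tcp_pos: [0.4789, 0.1305, 0.1442]
eef_rot: [-0.0, -0.0, 1.0, -0.0]
force: [0.2, 0.2, -0.7]
width: 0.392
grip_force: 25.0
```

Run:
```python
from h import *
c,W=snap("w10")
print("stand",arc(c,W,*pix(c,(.4204,.1297,.009)),.009,.046,r=110,vmax=255))
print("short",arc(c,W,*pix(c,(.4204,.1297,.074)),.074,.022,r=100,vmax=260))
z=.146; m=(abs(W[...,2]-z)<.004)&(np.hypot(W[...,0]-.48,W[...,1]-.13)<.03)
print(np.median(W[m][:,2])); z=np.median(W[m][:,2])
k=max(cv2.findContours(m.astype(np.uint8),0,cv2.CHAIN_APPROX_NONE)[0],key=cv2.contourArea)[:,0]
print(k.min(0),k.max(0)); k=k[k[:,1]<318]; print(circ(np.array([plane(c,a,b,z)[:2] for a,b in k])))
```

```text
stand (array([0.4204, 0.1296]), 343, 0.00116)
short (array([0.4211, 0.1295]), 208, 0.00071)
0.14489659922264067
[265 268] [390 320]
(array([0.47755463, 0.12993446]), np.float64(0.019591273989572604))
```

View pics/w10.png

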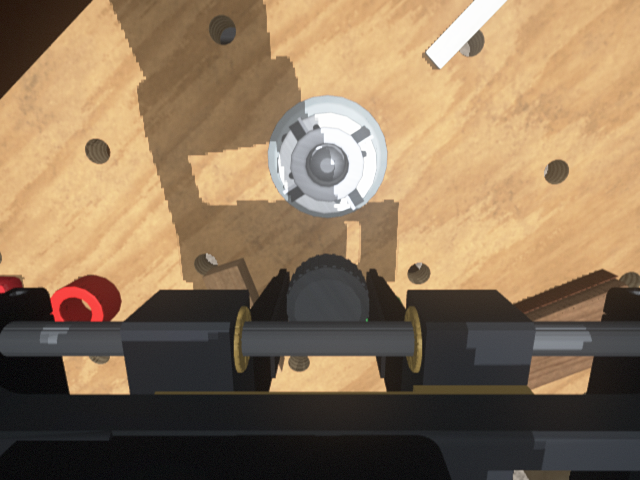

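The stack is at (328,163) with three parts on it. The cap is held level at (327,290), with the fingers at its sides.

Run:
```python
from h import *
c=dict(np.load("w10.npz"));W=cloud(c)
print("depth profile z,col 327:",[(r,W[r,327].round(4).tolist()) for r in range(250,300,6)])
for zt in(.139,.142):
    e=[]
    for u in range(300,356,3):
        col=W[200:316,u,2]; v=200+np.argmax(col>zt-.001); e.append(plane(c,u,v-.5,zt)[:2])
    e=np.array(e); s=least_squares(lambda x:np.hypot(*(e-x).T)-.0193,(.48,.13),loss="soft_l1",f_scale=.0005); print(zt,s.x,abs(s.fun).mean())
m=(W[...,2]>.1435)&(W[...,2]<.15)&(np.hypot(W[...,0]-.479,W[...,1]-.13)<.0175); v,u=np.nonzero(m); print(u.min(),u.max(),v.min(),v.max())
```

```text
depth profile z,col 327: [(250, [0.4957, 0.1296, -0.0005]), (256, [0.4615, 0.1297, 0.1257]), (262, [0.4616, 0.1297, 0.1346]), (268, [0.4619, 0.1297, 0.1421]), (274, [0.4643, 0.1297, 0.143]), (280, [0.4663, 0.1298, 0.1452]), (286, [0.4694, 0.1298, 0.1443]), (292, [0.4721, 0.1298, 0.1446]), (298, [0.4748, 0.1298, 0.145])]
0.139 [0.48015345 0.12984054] 0.0024311084772319367
0.142 [0.48030013 0.1304972 ] 0.0026110740296390656
290 365 271 320
```

Request:
play_rows(motion=[{"grip": 0.8, "x": 30, "y": 0, "z": 0, "wx": 0, "wy": 0, "wz": 0}, {"grip": 0.8, "x": 54, "y": 0, "z": 0, "wx": 0, "wy": 0, "wz": 0}, {"grip": 0.8, "x": 59.5, "y": 0, "z": 0, "wx": 0, "wy": 0, "wz": 0}, {"grip": 0.8, "x": 59.5, "y": 0, "z": 0, "wx": 0, "wy": 0, "wz": 0}, {"grip": 0.8, "x": 59.5, "y": 0, "z": 15, "wx": 0, "wy": 0, "wz": 0}, {"grip": 0.8, "x": 59.5, "y": 0, "z": 26, "wx": 0, "wy": 0, "wz": 0}, {"grip": 0.8, "x": 59.5, "y": 0, "z": 34, "wx": 0, "wy": 0, "wz": 0}, {"grip": 0.8, "x": 59.5, "y": 0, "z": 40, "wx": 0, "wy": 0, "wz": 0}, {"grip": 0.8, "x": 59.5, "y": 0, "z": 44, "wx": 0, "wy": 0, "wz": 0}, {"grip": 0.8, "x": 59.5, "y": 0, "z": 44.5, "wx": 0, "wy": 0, "wz": 0}, {"grip": 0.8, "x": 59.5, "y": 0, "z": 44.5, "wx": 0, "wy": 0, "wz": 0}])

```text
time_s: 19.32
tcp_pos: [0.4205, 0.1301, 0.1001]
eef_rot: [-0.0, 0.001, 1.0, 0.0]
force: [0.1, 0.8, -1.8]
width: 0.395
grip_force: 25.0
```

Force shows only the cap's weight. I release it, rise and look.

Request:
play_rows(motion=[{"grip": 0.6, "x": 0, "y": 0, "z": 0, "wx": 0, "wy": 0, "wz": 0}, {"grip": 0.3, "x": 0, "y": 0, "z": 0, "wx": 0, "wy": 0, "wz": 0}, {"grip": 0.3, "x": 0, "y": 0, "z": 0, "wx": 0, "wy": 0, "wz": 0}, {"grip": 0.3, "x": 0, "y": 0, "z": 0, "wx": 0, "wy": 0, "wz": 0}, {"grip": 0.3, "x": 0, "y": 0, "z": -20, "wx": 0, "wy": 0, "wz": 0}, {"grip": 0.3, "x": 0, "y": 0, "z": -50, "wx": 0, "wy": 0, "wz": 0}, {"grip": 0.3, "x": -30, "y": 0, "z": -75, "wx": 0, "wy": 0, "wz": 0}, {"grip": 0.3, "x": -60, "y": 0, "z": -75, "wx": 0, "wy": 0, "wz": 0}, {"grip": 0.3, "x": -80, "y": 0, "z": -75, "wx": 0, "wy": 0, "wz": 0}, {"grip": 0.3, "x": -80, "y": 0, "z": -75, "wx": 0, "wy": 0, "wz": 0}, {"grip": 0.3, "x": -80, "y": 0, "z": -75, "wx": 0, "wy": 0, "wz": 0}])

```text
time_s: 20.23
tcp_pos: [0.5005, 0.13, 0.1752]
eef_rot: [-0.0, 0.001, 1.0, -0.0]
force: [-0.7, -0.9, -0.1]
width: 0.701
grip_force: 0.0
```

Run:
```python
from h import *
c,W=snap("w11")
d=np.hypot(W[...,0]-.4208,W[...,1]-.1297)
for lo,hi in((0,.013),(.0205,.0215),(.025,.030)):
    m=(d<hi)&(d>=lo)&(c["depth"]>0); print(m.sum(),np.percentile(W[m][:,2],[10,50,90]))
m=(d<.013)&(W[...,2]>.09); A=np.c_[W[m][:,:2],np.ones(m.sum())]; print("tilt",np.linalg.lstsq(A,W[m][:,2],rcond=None)[0][:2])
u,v=pix(c,(.4208,.1297,.08)); from plant import imaging
s=imaging.capture("scene"); a,b=pix(s,(.42,.13,.06))
x=cv2.resize(c["img"][max(v-90,0):v+90,u-120:u+120],(640,480)); y=cv2.resize(s["img"][b-60:b+60,a-80:a+80],(640,480))
cv2.imwrite("pics/fin.png",cv2.resize(np.vstack([x,y]),(450,600)))
```

```text
1621 [0.09938943 0.10029608 0.10116532]
147 [0.07265713 0.07377786 0.07461504]
1897 [0.06127564 0.06227296 0.06323835]
tilt [11.56822381 -0.11455423]
```

View pics/fin.png

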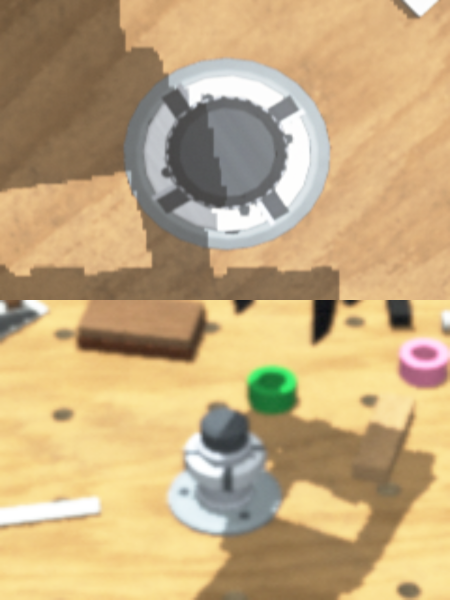

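The picture shows the full stack upright on the stand, with the cap central at (225,152) in the upper crop. The cap top measures 100 mm, the ring 74 mm and the cutter head 62 mm, all as they must be. The decoys and tools I can see look undisturbed.

```bash
python3 -c "
from plant import job
print(job.sign_off())"
```

```text
the job is handed in; nothing more can be done
None
```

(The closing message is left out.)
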